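# Feed the friction sled through the conditioning chamber's flap and start the cycle

## Task

Using only the fingertips, and without pinching or lifting it, gently push the friction sled along the feed shelf, under the hanging flap and over the sill, so that it drops flat into the chamber's recess. Draw the fingers back out so that the flap falls shut behind it, and only then press the start button on the chamber's roof fully down and let go. Leave the weights, the pen and the other things on the bench where they are.

Things in the scene. Friction and masses are not known exactly. Their poses are not given: they have to be found in the camera images.
- chamber: White bench conditioning chamber (126 mm wide) with a grey feed shelf, fixed to the worktop. Origin: on the worktop (z 0) straight below the sill edge, mid-width; x = feed direction (shelf into chamber), y across, z up. Shelf: x -175 to 0, top at z 23 mm, ends at x 0 in a vertical sill. Mouth 92 mm wide, clear up to z 56. Roof x 7 to 150, top at z 75, with a window.
- shelf_end (a point): Middle of the feed shelf's outer end, on its top (chamber x -175, z 23 mm). Two slippery white plastic rails 10 mm high stand on the shelf's sides: 116 mm clear between them at chamber x -66, narrowing to 84 mm at x -10, then straight (84 mm) to the sill, so they steer the sled into the mouth.
- recess_centre (a point): Middle of the recess floor inside the chamber, where the sled belongs. The floor is level at z 8 mm, 15 mm lower than the shelf; the recess runs from the sill (chamber x 0) to the back wall at x 92 mm and is 92 mm wide. The sled may lie anywhere along it.
- flap (a joint): Aluminium flap in the mouth: 89 mm wide, 31 mm tall, 2.5 mm thick, 50 g, hung from a 6 mm pin whose axis lies 7.5 mm behind the sill edge at z 59 mm; its free edge hangs 5 mm above shelf level. Value in rad: 0 = hanging shut, grows as it is pushed inward and up (limit 1.5). No catch, no spring: a light push opens it and it falls shut by its own weight once nothing holds it.
- flap_edge (a point): Middle of the flap's lower free edge.
- sled: Friction sled, about 200 g: square plate 63 x 63 mm, 12.5 mm thick, with a knob (14 mm diameter, top 24 mm above the sole) on its middle and a towing hook at one side. Origin at sole level; x along the feed (up to 10 degrees off at the start), y across. The plate spans x -31.5 to 31.5 and y -24 to 39 mm; the hook reaches to y -40 mm. It starts on the feed shelf, outside the rails.
- sled_centre (a point): Middle of the sled's plate, 6 mm above its sole. Pushed off-centre with a narrow tip the sled turns; a corner left on the sill keeps it from dropping flat.
- start (a joint): Travel of the round start button on the chamber roof, in m: 0 = released, 0.005 = fully down (about 4 N; it springs back). It counts as pressed beyond 0.004.
- start_top (a point): Centre of the button's top face (22 mm diameter, 96 mm above the worktop); press straight down.
- weight_small: Bystander: brass 100 g calibration weight, 27 mm diameter, 40 mm tall, standing on the worktop beside the feed shelf on the robot's side. Origin under its middle.
- grip_plate: Bystander: dark serrated grip face, 25 x 28 x 8 mm, lying on the worktop on the far side of the chamber. Origin under its middle.
- weight_big: Bystander: steel 500 g calibration weight, 43 mm diameter, 60 mm tall, standing to the right of the work. Origin under its middle.
- pen: Bystander: white and green ballpoint pen, 145 mm long, lying to the right of the work.
- pad: Bystander: pad of yellow notes, 76 x 76 x 12 mm, to the left of the work.
- glue: Bystander: glue stick, 98 mm long and 20 mm thick, lying beside the chamber on its far side.
There are look-alikes about, which are no part of the job. Of the things that look like the sled, the larger one is meant.

How it is judged:
By the outcome, as a careful person would: the job done as asked, in the order asked, and still so for the second after the job is handed in, with the robot touching nothing.
It also fails if it takes over 45 s, if anything falls off the work surface, if the arm or the gripper's body presses on something with over 40 N, if the wrist force passes 120 N, or if a joint passes its speed limit or range.

## Robot

A 6-joint arm with a two-finger parallel gripper is mounted at the origin on a cart in front of the work surface, level with it; the furniture and walls round the work are solid. World frame = base frame: x ahead of the robot, y to its left, z up, the work surface at z = 0. Lengths are in m, angles in rad, forces in N, time in s.
With the tool pointing down it reaches from about 0.35 to 0.85 m from the base axis. Payload 8.1 kg.
Tool frame: the origin (TCP) lies midway between the tips of the shut fingers; the grasp point (between the pads) lies robot.grasp_offset behind it (robot.grasp_offset is the distance from the TCP to the grasp point, in m); z points along the fingers, y is the direction in which the jaws open and shut (so a half turn about z gives the same grasp; the last joint's range is limited). The gripper opens to 93 mm and grips with 3 to 60 N. Pads are 15 mm wide; open, the fingers measure 128 mm over their backs; the gripper's body (75 mm by 188 mm) begins 65 mm behind the grasp point.
Start: joints at [1.12, 0.13, 1.488, -0, 1.523, -0.085], TCP at [0.215, 0.56, 0.219] pointing down, gripper open.
Joint ranges: [-2.96, 2.96], [-0.89, 2.26], [0.02, 2.5], [-1.34, 4.48], [0, 2.73], [-2.66, 2.66]. Speed limits (rad/s): [2.39, 2.39, 2.79, 3.14, 3.14, 3.14].

## Interface

Orientations are given as a rotation vector (axis times angle).
In Python, from plant import robot gives the robot as it stands.
- The arm moves only by the shell command python3 -m handwheel 'ROWS' [OPENING] [FORCE]. ROWS is text: rows parted by semicolons, each of 6 numbers parted by spaces: the shift along the world's x, y, z each as a share of 0.3 m, from -1 to 1, then the turn, a rotation vector about the world's x, y, z each as a share of 45 degrees, from -1 to 1. A call has 1 to 5 rows; each row is the pose to reach, as a shift and turn from the pose commanded when the call began; what a row does not reach only later rows make up. A row lasts 1/10 s, in which the tool goes at most 50 mm and 8.59 degrees, less where a joint would pass 70% of its speed; a pose out of reach is approached as far as the arm can. A call with a number of a shift or a turn outside -1 to 1 is refused whole. A call with a gripper value outside its range is refused whole. OPENING is the closure, from -1 (fully open) to 1 (shut), set as the call begins (- or left out, the last holds). The fingers move at their own pace and stop on an object; FORCE is the grip in N (left out, the last holds). Time passes only in rows, so rows that repeat a pose let the fingers close. It gives the time, the measured TCP pose, the force and the opening at its end, in the units of the state.
- robot.read_state(): the state, without advancing time (a new reading comes with each control period).
- robot.read_camera(name): name is "scene" or "side" or "wrist"; returns (picture, depth): 384x512x3 uint8, red, green, blue; 384x512 float32, m along the optical axis (not along the pixel's ray), 0 where there is no reading.
- robot.camera_model(name): a dict with "camera_matrix" (3x3 intrinsics, pixels), "pose" (4x4, takes a point from camera to world coordinates); the wrist camera has in their place "tool_from_camera" (4x4, takes a point from camera to tool coordinates, whose origin is the TCP and whose axes are the flange's). Camera axes: x right, y down, z forward; pixel columns grow to the right and rows downward; lengths in m; the calibration is good to about 2 mm. A picture is of the moment at which its call begins: read the wrist's pose just before it. camera_model takes no time and is no camera call.
- robot.close_job(): hands the job in, once; it reports no verdict.
Trained networks look in the newest picture that a camera, given by its name, has taken for a name from the list of things; names that differ only in an ending like _2 or _b are one class to them, and where a whole thing is asked for, a point or a joint stands for the part that bears it (a point fixed in the world has none). Each returns a list of dicts, best first, with "conf" (0 to 1); they miss things now and then, are a little off and sometimes report something else, mostly with a low value. They report only what shows in the picture. A call takes as long as a camera call. They do not tell look-alikes from the thing itself.
- robot.look_for(camera, query): "rect" ([centre column, centre row, width, height] in pixels, round what is visible of it).
- robot.silhouettes(camera, query): "pixels" (384x512 bool, what is visible of it) and "rect" ([centre column, centre row, width, height] in pixels, round what is visible of it).
- robot.tip_of(camera, query): "at" ([row, column] in pixels: a listed point, or the origin of a listed thing).
The state is a dict: "t": time; "q": joint angles; "dq": joint speeds; "joint_torque": joint torques, N m; "tool_pos": TCP position; "orientation": TCP orientation; "force": force on the tool from outside, world axes, zero at the start; "wrist_torque": the same for the moment, N m; "opening": finger opening in m.
Only numpy, scipy, OpenCV 4.12 (cv2) and the standard library are available. Lean on these libraries where they do the work, as an engineer would, in place of code of your own. Each camera call takes 0.05 s, during which the arm holds its last target.

## Working session

There is one attempt and no reset: what is moved stays moved. The work goes in short steps, Python scripts to look and compute and a shell command to move; the robot and the scene stay as the last step left them, time stands still between calls to the robot, and variables do not carry over. Pictures are saved under pics/ and viewed, and the job is handed in when it is done.

```bash
ls; mkdir -p pics; cat > h.py <<'E'
import numpy as np,cv2
from plant import robot
def snap(cam,fn):
    s=robot.read_state()
    im,d=robot.read_camera(cam)
    cv2.imwrite('pics/'+fn,im[:,:,::-1])
    m=robot.camera_model(cam)
    return im,d,m,s
E
python3 - <<'E'
from h import *
print(robot.read_state(),robot.grasp_offset)
for c in ['scene','side']:
    im,d,m,s=snap(c,c+'0.png'); print(m)
    np.save(c+'_d.npy',d)
    for q in ['sled','chamber','start','flap','weight_small','sled_centre','shelf_end','recess_centre','flap_edge','start_top']:
        pass
E
```

```text
pics
{'t': 0.0, 'q': array([ 1.11959189e+00,  1.31171048e-01,  1.48926572e+00,  1.25793911e-05,
        1.52300922e+00, -8.53931900e-02]), 'dq': array([-1.41514640e-04,  8.67128952e-04,  3.54854554e-05,  1.41650586e-05,
        4.23089531e-04, -9.06839496e-04]), 'joint_torque': array([ 1.15293820e-03, -5.59812748e+01, -4.91777515e+01,  7.70584960e-02,
        3.47268849e-02, -1.18049679e-04]), 'tool_pos': array([0.21434547, 0.55979637, 0.217589  ]), 'orientation': array([-5.71325567e-01, -3.08869241e+00,  2.80138604e-03]), 'force': array([0.29909096, 0.26686704, 0.29541183]), 'wrist_torque': array([ 0.04939008, -0.04450206,  0.02587943]), 'opening': 0.09271682386153529} 0.0188
{'camera_matrix': array([[368.93963069,   0.        , 254.77135178],
       [  0.        , 368.93963069, 187.28872392],
       [  0.        ,   0.        ,   1.        ]]), 'pose': array([[ 0.88679243, -0.21145824,  0.41095572,  0.200593  ],
       [-0.46198012, -0.43092098,  0.77516545, -0.93318947],
       [ 0.01317432, -0.87726423, -0.47982696,  0.51629936],
       [ 0.        ,  0.        ,  0.        ,  1.        ]])}
{'camera_matrix': array([[409.07185492,   0.        , 256.34648421],
       [  0.        , 409.07185492, 191.24623845],
       [  0.        ,   0.        ,   1.        ]]), 'pose': array([[ 0.99456461, -0.04729119,  0.09276196,  0.45342326],
       [-0.10265211, -0.59448347,  0.79752865, -1.04236912],
       [ 0.01742937, -0.80271598, -0.59610676,  0.71513566],
       [ 0.        ,  0.        ,  0.        ,  1.        ]])}
```

View pics/scene0.png

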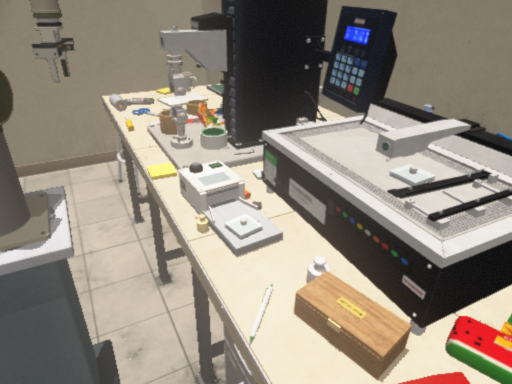

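View pics/side0.png

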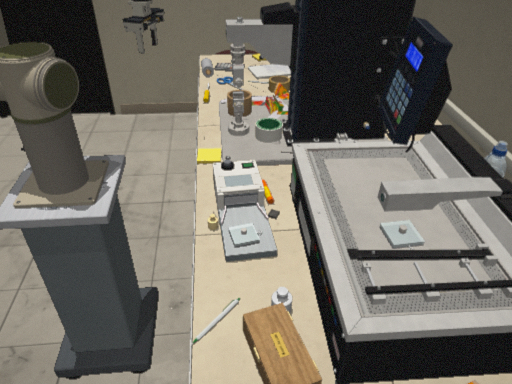

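The scene picture shows the chamber at about (212,185), the sled on its shelf at (243,224), the small weight at (202,222) and the pen at (262,312). The look-alike sled sits on the large machine's bed at (413,174). In the side picture the sled is at (243,234) and the black button at (227,162). Next I'll measure.

```bash
cat >> h.py <<'E'
def px2w(m,d,u,v,z=None,T=None):
    K=m['camera_matrix'];P=m['pose'] if T is None else T
    r=np.array([(u-K[0,2])/K[0,0],(v-K[1,2])/K[1,1],1.])
    if z is None: 
        return P[:3,:3]@(r*d)+P[:3,3]
    w=P[:3,:3]@r
    return P[:3,3]+w*(z-P[2,3])/w[2]
E
python3 - <<'E'
from h import *
np.set_printoptions(precision=4,suppress=True)
zs=dict(shelf_end=.023,sled_centre=.029,flap_edge=.028,start_top=.096,recess_centre=.008,sled=.023)
for c in ['scene','side']:
    im,d,m,s=snap(c,c+'1.png')
    for q in ['shelf_end','sled_centre','flap_edge','start_top','chamber','weight_small','sled']:
        r=robot.tip_of(c,q)
        for x in r[:2]:
            v,u=x['at']; print(c,q,round(x['conf'],2),(u,v),px2w(m,None,u,v,zs.get(q,0.)),'depth',px2w(m,d[int(round(v)),int(round(u))],u,v))
print(robot.read_state()['t'])
E
```

```text
scene shelf_end 0.76 (263.1, 238.3) [ 0.5304 -0.3542  0.023 ] depth [ 0.5298 -0.3553  0.0239]
scene sled_centre 0.75 (243.5, 225.5) [ 0.5094 -0.2978  0.029 ] depth [ 0.5043 -0.3084  0.0371]
scene flap_edge 0.76 (222.0, 201.4) [ 0.5082 -0.1743  0.028 ] depth [ 0.5084 -0.1738  0.0277]
scene start_top 0.51 (193.8, 165.0) [ 0.4721 -0.0735  0.096 ] depth [ 0.4734 -0.0694  0.094 ]
scene chamber 0.56 (223.5, 214.5) [ 0.5036 -0.1927  0.    ] depth [ 0.4898 -0.2264  0.0235]
scene chamber 0.28 (239.3, 226.6) [ 0.5166 -0.2596  0.    ] depth [ 0.4945 -0.3068  0.0361]
scene weight_small 0.58 (203.5, 224.6) [ 0.4417 -0.2129  0.    ] depth [ 0.4323 -0.2408  0.02  ]
scene sled 0.67 (243.2, 228.3) [ 0.5077 -0.2999  0.023 ] depth [ 0.5003 -0.315   0.0348]
scene sled 0.44 (263.8, 173.9) [ 0.6858 -0.0742  0.023 ] depth [ 0.6492 -0.139   0.0602]
side shelf_end 0.59 (208.9, 158.8) [0.429  0.0669 0.023 ] depth [0.4286 0.0851 0.0117]
side sled_centre 0.58 (242.0, 237.2) [ 0.5059 -0.3088  0.029 ] depth [ 0.5056 -0.3136  0.0335]
side flap_edge 0.79 (239.4, 204.2) [ 0.5087 -0.1778  0.028 ] depth [ 0.5105 -0.1494  0.0054]
side start_top 0.59 (226.5, 161.3) [ 0.4806 -0.067   0.096 ] depth [ 0.4807 -0.0656  0.0952]
side chamber 0.9 (241.1, 210.9) [ 0.5136 -0.1725  0.    ] depth [ 0.5119 -0.1965  0.0197]
side chamber 0.64 (241.3, 233.3) [ 0.5075 -0.2631  0.    ] depth [ 0.5049 -0.3004  0.0342]
side weight_small 0.46 (214.0, 221.6) [ 0.4385 -0.2113  0.    ] depth [ 0.439  -0.2407  0.0252]
side weight_small 0.18 (246.7, 239.3) [ 0.5194 -0.2865  0.    ] depth [ 0.5163 -0.3227  0.0342]
side sled 0.69 (246.5, 237.3) [ 0.5174 -0.3037  0.023 ] depth [ 0.5163 -0.317   0.0354]
side sled 0.17 (263.4, 192.5) [ 0.5804 -0.1239  0.023 ] depth [ 0.5731 -0.177   0.0631]
0.9
```

```bash
python3 - <<'E'
from h import *
np.set_printoptions(precision=3,suppress=True,linewidth=200)
print(robot.camera_model('wrist'))
A=[]
for c in ['scene','side']:
    d=np.load(c+'_d.npy');m=robot.camera_model(c);K=m['camera_matrix']
    v,u=np.mgrid[:384,:512]
    p=np.stack([(u-K[0,2])/K[0,0]*d,(v-K[1,2])/K[1,1]*d,d],-1)[d>0]
    A.append(p@m['pose'][:3,:3].T+m['pose'][:3,3])
A=np.vstack(A)
xs=np.arange(.1,.9,.05);ys=np.arange(.8,-.55,-.05)
print('      ',xs)
for y in ys:
    r=[]
    for x in xs:
        k=(abs(A[:,0]-x-.025)<.025)&(abs(A[:,1]-y+.025)<.025)
        r.append(A[k,2].max() if k.any() else np.nan)
    print('%.2f'%y,np.array(r))
E
```

```text
{'camera_matrix': array([[286.37 ,   0.   , 255.048],
       [  0.   , 286.37 , 189.661],
       [  0.   ,   0.   ,   1.   ]]), 'tool_from_camera': array([[-0.001, -0.956, -0.295,  0.083],
       [ 1.   , -0.002,  0.001, -0.001],
       [-0.001, -0.295,  0.956, -0.165],
       [ 0.   ,  0.   ,  0.   ,  1.   ]])}
       [0.1  0.15 0.2  0.25 0.3  0.35 0.4  0.45 0.5  0.55 0.6  0.65 0.7  0.75 0.8  0.85]
0.80 [-0.771 -0.768 -0.772 -0.771 -0.771  0.001  0.003  0.01   0.011  0.001  0.013  0.015  0.013    nan -0.     0.   ]
0.75 [-0.771 -0.769 -0.77  -0.77  -0.772  0.001  0.014  0.01   0.01   0.005  0.008  0.009  0.047  0.044 -0.     0.125]
0.70 [-0.771 -0.773 -0.773 -0.773 -0.775  0.001  0.017  0.003  0.007  0.008  0.002  0.048  0.048  0.048  0.001  0.126]
0.65 [-0.77  -0.769  0.344  0.345 -0.773  0.001  0.023  0.004  0.003 -0.002  0.001  0.047  0.048  0.049  0.039  0.037]
0.60 [-0.774  0.467  0.414  0.464 -0.773  0.001  0.024  0.005 -0.001 -0.774  0.007  0.004  0.073  0.028  0.028    nan]
0.55 [-0.771  0.468  0.468  0.467 -0.771  0.     0.025  0.002 -0.617 -0.621 -0.775  0.054  0.07   0.04
[... 1730 characters left out ...]
0.002  0.041  0.035  0.025  0.034  0.18   0.182  0.177  0.177  0.177  0.41 ]
-0.25 [  nan   nan   nan   nan   nan 0.002 0.002 0.038 0.048 0.03  0.18  0.181 0.177 0.177 0.178 0.177]
-0.30 [  nan   nan   nan   nan   nan 0.001 0.002 0.038 0.049 0.025 0.181 0.182 0.177 0.177 0.177 0.177]
-0.35 [  nan   nan   nan   nan   nan 0.002 0.002 0.024 0.024 0.025 0.181 0.182 0.177 0.246 0.247 0.175]
-0.40 [  nan   nan   nan   nan   nan 0.002 0.002 0.003 0.002 0.002 0.182 0.182 0.177 0.249 0.25  0.251]
-0.45 [  nan   nan   nan   nan   nan 0.002 0.002 0.01  0.026 0.06  0.181 0.182 0.178 0.199 0.251 0.25 ]
-0.50 [  nan   nan   nan   nan   nan 0.003 0.011 0.054 0.056 0.061 0.181 0.204 0.204 0.199 0.197 0.194]
```

```bash
python3 - <<'E'
from h import *
np.set_printoptions(precision=3,suppress=True,linewidth=200)
A=[]
for c in ['scene','side']:
    d=np.load(c+'_d.npy');m=robot.camera_model(c);K=m['camera_matrix']
    v,u=np.mgrid[:384,:512]
    p=np.stack([(u-K[0,2])/K[0,0]*d,(v-K[1,2])/K[1,1]*d,d],-1)[d>0]
    A.append(p@m['pose'][:3,:3].T+m['pose'][:3,3])
A=np.vstack(A); np.save('cloud.npy',A)
for y in np.arange(-.55,0.05,.05):
    k=(abs(A[:,1]-y)<.025)&(A[:,2]>.1)&(A[:,2]<.25)&(A[:,0]>.45)&(A[:,0]<.75)
    x=A[k,0]; print('%.2f'%y,k.sum(),np.sort(x)[:8:2] if k.any() else '')
E
```

```text
-0.55 3462 [0.636 0.636 0.636 0.636]
-0.50 2363 [0.637 0.637 0.637 0.637]
-0.45 2200 [0.638 0.638 0.638 0.638]
-0.40 1877 [0.639 0.64  0.64  0.64 ]
-0.35 1622 [0.641 0.641 0.641 0.641]
-0.30 1413 [0.641 0.642 0.643 0.643]
-0.25 1210 [0.643 0.644 0.644 0.644]
-0.20 1095 [0.645 0.645 0.645 0.645]
-0.15 1006 [0.645 0.646 0.646 0.647]
-0.10 51 [0.649 0.65  0.65  0.652]
-0.05 0 
0.00 0 
0.05 0
```

```bash
python3 -m handwheel '0 -0.167 0.1 0 0 -0.19; 0.03 -0.333 0.2 0 0 -0.38; 0.06 -0.5 0.3 0 0 -0.57; 0.1 -0.667 0.35 0 0 -0.76; 0.13 -0.833 0.4 0 0 -0.95'
```

```text
t: 1.4
tool_pos: [0.2479, 0.3389, 0.33]
orientation: [1.665, 2.664, 0.003]
force: [1.0, 0.1, 1.9]
opening: 0.0929
```

```bash
python3 -m handwheel '0.03 -0.16 0 0 0 -0.1; 0.08 -0.32 0 0 0 -0.2; 0.14 -0.48 0 0 0 -0.3; 0.22 -0.64 0 0 0 -0.4; 0.3 -0.8 0 0 0 -0.43'; python3 -m handwheel '0.1 -0.15 0 0 0 0; 0.2 -0.3 0 0 0 0; 0.28 -0.43 0 0 0 0; 0.28 -0.43 0 0 0 0'
```

```text
t: 1.9
tool_pos: [0.3341, 0.1064, 0.3292]
orientation: [2.085, 2.348, 0.003]
force: [1.2, 0.4, -0.1]
opening: 0.0927
t: 2.3
tool_pos: [0.4191, -0.0252, 0.3278]
orientation: [-2.089, -2.346, 0.003]
force: [0.1, 0.7, -0.2]
opening: 0.0931
```

```bash
cat >> h.py <<'E'
from scipy.spatial.transform import Rotation as Ro
def wT(s,m):
    T=np.eye(4);T[:3,:3]=Ro.from_rotvec(s['orientation']).as_matrix();T[:3,3]=s['tool_pos']
    return T@m['tool_from_camera']
E
python3 - <<'E'
from h import *
np.set_printoptions(precision=4,suppress=True)
im,d,m,s=snap('wrist','w0.png')
np.save('w0d.npy',d);T=wT(s,m);np.save('w0T.npy',T);print(s['t'],s['tool_pos'])
zs=dict(shelf_end=.023,sled_centre=.029,flap_edge=.028,start_top=.096,sled=.023)
for q in ['shelf_end','sled_centre','flap_edge','start_top','sled','weight_small']:
    for x in robot.tip_of('wrist',q)[:2]:
        v,u=x['at']; print(q,round(x['conf'],2),(u,v),px2w(m,None,u,v,zs.get(q,0.),T),'depth',px2w(m,d[int(round(v)),int(round(u))],u,v,None,T))
E
```

```text
2.3 [ 0.4191 -0.0252  0.3278]
sled_centre 0.58 (289.3, 299.8) [ 0.5158 -0.2986  0.029 ] depth [0.424  0.0053 0.4265]
sled_centre 0.57 (416.2, 178.2) [ 0.6909 -0.0354  0.029 ] depth [ 0.698  -0.0377  0.0173]
start_top 0.62 (295.3, 193.5) [ 0.4817 -0.0647  0.096 ] depth [ 0.4817 -0.0647  0.096 ]
sled 0.7 (411.3, 179.6) [ 0.6869 -0.0399  0.023 ] depth [ 0.6961 -0.043   0.0076]
sled 0.53 (285.2, 299.5) [ 0.5092 -0.3034  0.023 ] depth [0.4228 0.0055 0.4267]
weight_small 0.82 (250.2, 257.6) [ 0.4326 -0.2331  0.    ] depth [ 0.4315 -0.2192  0.0237]
```

View pics/w0.png

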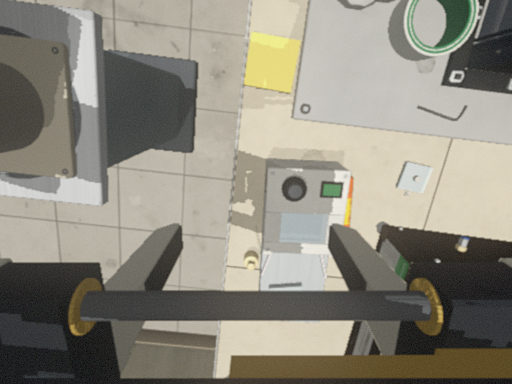

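```bash
python3 -m handwheel '0.09 -0.15 0 0 0 0; 0.18 -0.3 0 0 0 0; 0.27 -0.45 0 0 0 0; 0.3 -0.6 0 0 0 0; 0.3 -0.75 0 0 0 0' 0.57;  python3 -m handwheel '0 -0.1 0 0 0 0; 0 -0.1 0 0 0 0;0 -0.1 0 0 0 0'
python3 - <<'E'
from h import *
np.set_printoptions(precision=4,suppress=True)
im,d,m,s=snap('wrist','w1.png')
np.save('w1d.npy',d);T=wT(s,m);np.save('w1T.npy',T);print(s['t'],s['tool_pos'],s['opening'])
zs=dict(shelf_end=.023,sled_centre=.029,flap_edge=.028,start_top=.096,sled=.023)
for q in ['shelf_end','sled_centre','flap_edge','start_top','sled','weight_small']:
    for x in robot.tip_of('wrist',q)[:2]:
        v,u=x['at']; print(q,round(x['conf'],2),(u,v),px2w(m,None,u,v,zs.get(q,0.),T),'depth',px2w(m,d[int(round(v)),int(round(u))],u,v,None,T))
E
```

```text
t: 3.15
tool_pos: [0.5091, -0.246, 0.3284]
orientation: [-2.079, -2.355, -0.001]
force: [1.2, 0.5, 0.2]
opening: 0.0577
t: 3.45
tool_pos: [0.508, -0.2749, 0.3287]
orientation: [-2.082, -2.352, -0.001]
force: [-0.4, 0.9, 0.9]
opening: 0.0333
3.45 [ 0.508  -0.2749  0.3287] 0.03332880494535707
shelf_end 0.71 (257.3, 167.2) [ 0.5141 -0.2976  0.023 ] depth [ 0.5132 -0.2924  0.0467]
sled_centre 0.74 (256.9, 168.5) [ 0.5135 -0.2986  0.029 ] depth [ 0.5128 -0.2945  0.047 ]
sled_centre 0.7 (257.2, 168.1) [ 0.5139 -0.2978  0.029 ] depth [ 0.5132 -0.2938  0.0469]
flap_edge 0.58 (265.5, 87.0) [ 0.511  -0.1704  0.028 ] depth [ 0.5097 -0.1727  0.0725]
sled 0.84 (397.5, 12.4) [ 0.6874 -0.0465  0.023 ] depth [ 0.6934 -0.0418  0.0081]
sled 0.74 (257.0, 168.5) [ 0.5138 -0.2999  0.023 ] depth [ 0.513  -0.2945  0.0471]
weight_small 0.65 (212.9, 120.3) [ 0.4311 -0.2318  0.    ] depth [ 0.4363 -0.2288  0.0391]
```

View pics/w1.png

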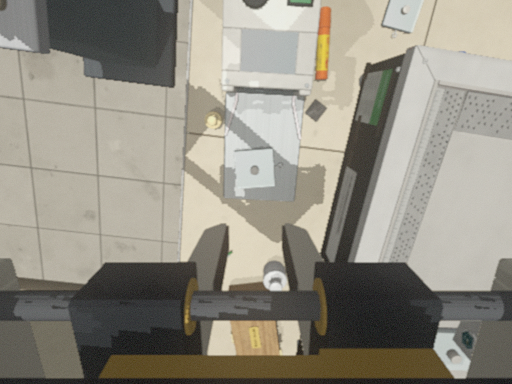

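```bash
cat >> h.py <<'E'
def ortho(im,m,T,z,x0,x1,y0,y1,fn,sc=0.0005):
    # image: column = x, row = -y
    xs=np.arange(x0,x1,sc);ys=np.arange(y1,y0,-sc)
    X,Y=np.meshgrid(xs,ys);P=np.stack([X,Y,np.full_like(X,z)],-1)
    Ti=np.linalg.inv(T);C=P@Ti[:3,:3].T+Ti[:3,3];K=m['camera_matrix']
    u=(C[...,0]/C[...,2]*K[0,0]+K[0,2]).astype(np.float32);v=(C[...,1]/C[...,2]*K[1,1]+K[1,2]).astype(np.float32)
    o=cv2.remap(im,u,v,cv2.INTER_CUBIC)
    for i in range(0,o.shape[1],40): cv2.putText(o,'%.0f'%((x0+i*sc)*1000),(i,8),0,.3,(255,0,0));o[10:14,i]=(255,0,0)
    for i in range(0,o.shape[0],40): cv2.putText(o,'%.0f'%((y1-i*sc)*1000),(0,i+4),0,.3,(255,0,0))
    cv2.imwrite('pics/'+fn,o[:,:,::-1])
E
python3 - <<'E'
from h import *
im=cv2.imread('pics/w1.png')[:,:,::-1].copy();m=robot.camera_model('wrist');T=np.load('w1T.npy')
ortho(im,m,T,.0355,.42,.6,-.37,-.14,'o1.png',.0004)
E
```

```text
(no output)
```

View pics/o1.png

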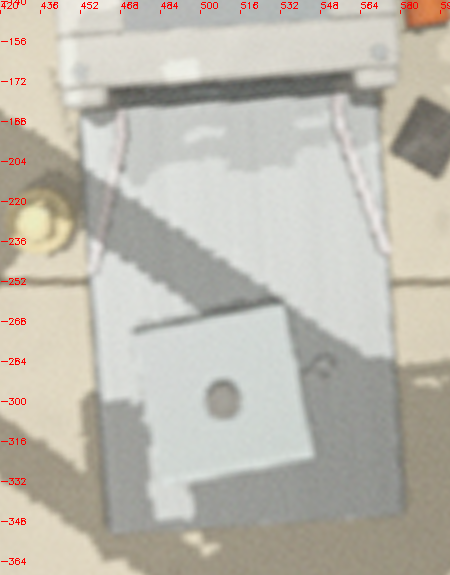

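```bash
python3 - <<'E'
from h import *
im=cv2.imread('pics/w1.png')[:,:,::-1].copy();m=robot.camera_model('wrist');T=np.load('w1T.npy')
print(T[:3,3], Ro.from_rotvec(robot.read_state()['orientation']).as_matrix().round(4))
ortho(im,m,T,.023,.42,.6,-.37,-.14,'o2.png',.0004)
ortho(im,m,T,.075,.42,.6,-.21,-.05,'o3.png',.0004)
E
```

```text
[ 0.49697756 -0.19418382  0.4936515 ] [[-1.223e-01  9.925e-01  5.000e-04]
 [ 9.925e-01  1.223e-01 -2.000e-04]
 [-3.000e-04  5.000e-04 -1.000e+00]]
```

View pics/o2.png

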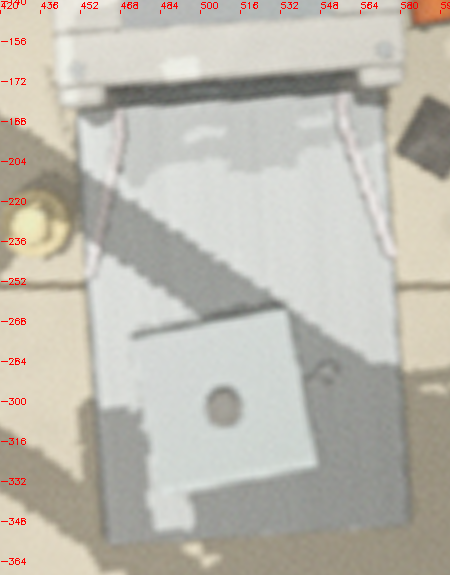

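View pics/o3.png

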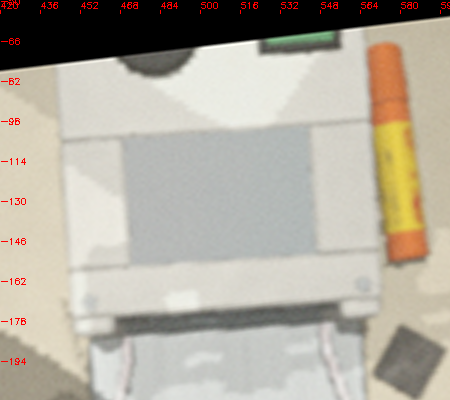

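```bash
cat >> h.py <<'E'
PH=np.radians(3.8);f=np.array([-np.sin(PH),np.cos(PH),0]);l=np.array([-np.cos(PH),-np.sin(PH),0]);SILL=np.array([.5118,-.1784,0])
def W(s,lat,z): return SILL+s*f+lat*l+np.array([0,0,z])
def inch(p): 
    q=np.asarray(p)-SILL; return np.array([q@f,q@l,q[2]])
def goal_R(th): # tilt deg
    down=np.array([0,0,-1.]);z=down*np.cos(np.radians(th))+f*np.sin(np.radians(th));y=-l;x=np.cross(y,z);return np.stack([x,y,z],1)
def plan(s,lat,z,th,st=None):
    st=st or robot.read_state();R=Ro.from_rotvec(st['orientation']).as_matrix()
    dp=(W(s,lat,z)-st['tool_pos'])/.3; dr=Ro.from_matrix(goal_R(th)@R.T).as_rotvec()/np.radians(45)
    return np.r_[dp,dr].round(4)
E
python3 - <<'E'
from h import *
print(robot.read_state()['opening'],inch(robot.read_state()['tool_pos']))
print(plan(-.185,.008,.12,30),plan(-.185,.008,.029,30))
E
```

```text
0.02020961272701883 [-0.09592929  0.01009562  0.32906542]
[ 0.0266 -0.2958 -0.6969  0.6641  0.0635 -0.0698] [ 0.0266 -0.2958 -1.0002  0.6641  0.0635 -0.0698]
```

```bash
python3 -m handwheel '0.007 -0.08 -0.14 0.16 0.016 -0.018; 0.014 -0.16 -0.28 0.33 0.032 -0.035; 0.02 -0.24 -0.42 0.5 0.048 -0.053; 0.027 -0.296 -0.56 0.664 0.063 -0.07; 0.027 -0.296 -0.69 0.664 0.063 -0.07'; python3 -m handwheel '0 0 0 0 0 0;0 0 0 0 0 0'; python3 - <<'E'
from h import *
st=robot.read_state();print(inch(st['tool_pos']),plan(-.185,.008,.029,30))
im,d,m,s=snap('wrist','w2.png');snap('side','s2.png')
E
```

```text
t: 4.3
tool_pos: [0.512, -0.3658, 0.11]
orientation: [-1.854, -1.961, -0.501]
force: [-0.3, -0.7, -2.6]
opening: 0.0197
t: 4.5
tool_pos: [0.5162, -0.3639, 0.1226]
orientation: [-1.856, -1.982, -0.497]
force: [1.0, 0.2, 1.1]
opening: 0.0201
[-0.18534735  0.00789389  0.1226434 ] [-0.0004  0.0011 -0.3121 -0.0008 -0.0013  0.0006]
```

View pics/w2.png

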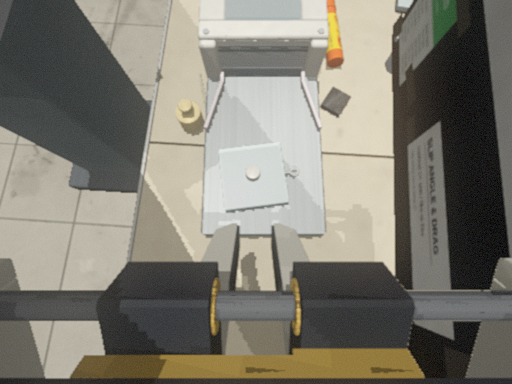

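View pics/s2.png

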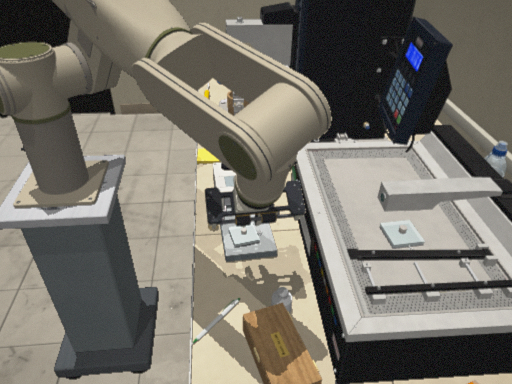

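```bash
python3 - <<'E'
from h import *
im=cv2.imread('pics/w2.png')[:,:,::-1].copy();m=robot.camera_model('wrist');T=wT(robot.read_state(),m)
ortho(im,m,T,.0355,.44,.6,-.37,-.16,'o4.png',.0004)
ortho(im,m,T,.023,.44,.6,-.37,-.16,'o5.png',.0004)
a=cv2.imread('pics/o4.png');b=cv2.imread('pics/o5.png');cv2.imwrite('pics/o45.png',np.hstack([a,b])[:600,:800])
E
```

```text
(no output)
```

View pics/o45.png

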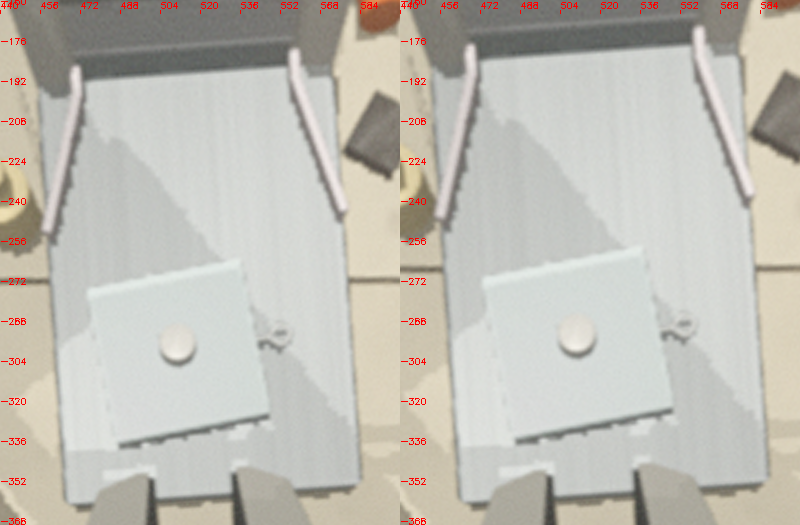

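```bash
sed -i 's/np.radians(3.8)/np.radians(4.0)/; s/\[.5118,-.1784,0\]/[.5128,-.1805,0]/' h.py
python3 - <<'E'
from h import *
print(inch(robot.read_state()['tool_pos']),plan(-.185,.008,.030,30))
E
python3 -m handwheel '0 0 -0.1 0 0 0; 0 0 -0.2 0 0 0; 0 0 -0.28 0 0 0; 0 0 -0.3 0 0 0; 0 0 -0.3 0 0 0'
python3 - <<'E'
from h import *
print(inch(robot.read_state()['tool_pos']),plan(-.185,.008,.029,30))
E
```

```text
[-0.18473364  0.00756955  0.12737749] [-0.0014 -0.001  -0.3246  0.0079  0.0061  0.0038]
t: 5.1
tool_pos: [0.5173, -0.3649, 0.0349]
orientation: [-1.858, -1.986, -0.497]
force: [0.2, 0.5, -0.0]
opening: 0.0203
[-0.18425098  0.0083806   0.03491112] [ 0.0014 -0.0024 -0.0197  0.0038  0.0025  0.0044]
```

```bash
python3 -m handwheel '0 0 -0.01 0 0 0.004; 0 0 -0.015 0 0 0.004; 0 0 -0.015 0 0 0.004'
python3 - <<'E'
from h import *
im,d,m,s=snap('side','s3.png');print(inch(robot.read_state()['tool_pos']),robot.read_state()['force'])
snap('scene','c3.png')
for k in range(1):
    s=robot.read_state();print(inch(s['tool_pos']),plan(-.185,.008,.029,30))
a=cv2.imread('pics/s3.png')[190:270,190:300];b=cv2.imread('pics/c3.png')[190:270,190:300]
cv2.imwrite('pics/z3.png',np.hstack([cv2.resize(a,None,fx=3.6,fy=3.6,interpolation=2),cv2.resize(b,None,fx=3.6,fy=3.6,interpolation=2)]))
E
```

```text
t: 5.4
tool_pos: [0.5165, -0.3651, 0.0285]
orientation: [-1.855, -1.986, -0.496]
force: [0.4, -1.0, 0.8]
opening: 0.02
[-0.1842957   0.00937897  0.02814622] [ 0.06581974 -0.34271292 -0.066585  ]
[-0.18414556  0.00951092  0.02783139] [ 0.0052 -0.0025  0.0039  0.0006 -0.0003  0.0021]
```

View pics/z3.png

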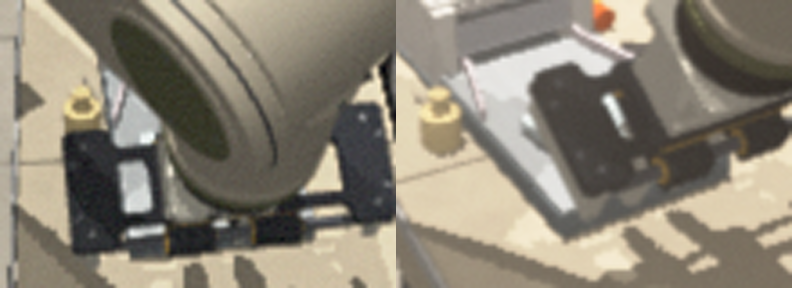

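```bash
python3 -m handwheel '0.003 0.027 0.003 0 0 0.002; 0.001 0.054 0.003 0 0 0.002; -0.001 0.08 0.003 0 0 0.002; -0.003 0.107 0.003 0 0 0.002; -0.005 0.133 0.003 0 0 0.002'
python3 - <<'E'
from h import *
im,d,m,s=snap('wrist','w4.png');print(inch(s['tool_pos']),s['force'],plan(-.1,.008,.029,30))
ortho(im,m,wT(s,m),.0355,.44,.6,-.37,-.16,'o6.png',.0004)
E
```

```text
t: 6.0
tool_pos: [0.5143, -0.3239, 0.0281]
orientation: [-1.852, -1.986, -0.495]
force: [-0.0, -1.7, 0.0]
opening: 0.02
[-0.1431793   0.00848198  0.02809044] [-0.0205315  -1.67961209  0.02575497] [-0.0086  0.1397  0.003  -0.0011 -0.0014 -0.0011]
```

View pics/o6.png

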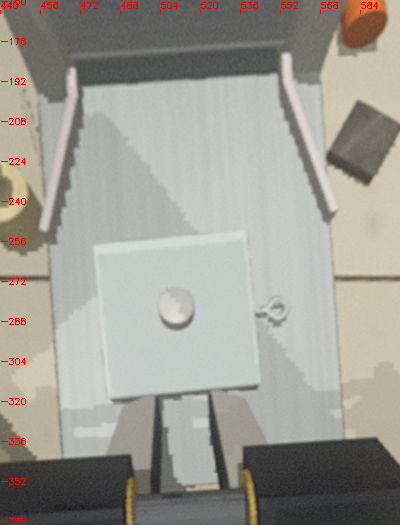

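```bash
python3 -m handwheel '-0.002 0.033 0.002 0 0 0.003; -0.0045 0.066 0.002 0 0 0.006; -0.007 0.1 0.002 0 0 0.006; -0.009 0.133 0.002 0 0 0.006; -0.0115 0.166 0.002 0 0 0.006'
python3 - <<'E'
from h import *
im,d,m,s=snap('wrist','w5.png');print(inch(s['tool_pos']),s['force'],plan(-.06,.008,.029,30))
ortho(im,m,wT(s,m),.0355,.44,.6,-.34,-.13,'o7.png',.0004)
E
```

```text
t: 6.55
tool_pos: [0.5109, -0.274, 0.0287]
orientation: [-1.847, -1.99, -0.494]
force: [0.7, -1.6, 0.4]
opening: 0.0207
[-0.09310056  0.0083766   0.02874153] [ 0.71990957 -1.63383231  0.37267302] [-0.0063  0.1049  0.001  -0.0018 -0.0016 -0.0073]
```

View pics/o7.png

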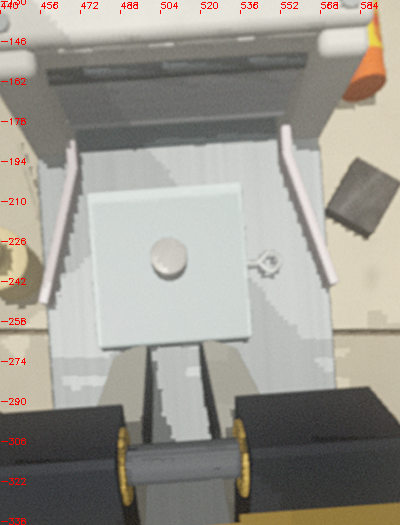

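View pics/w5.png

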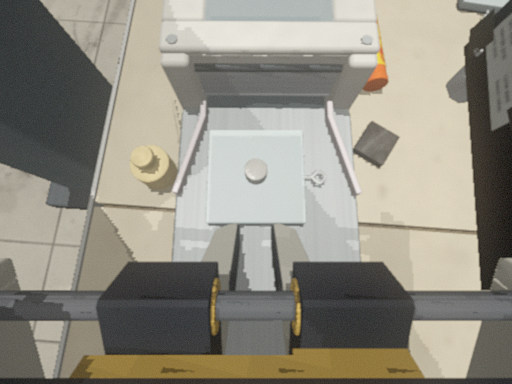

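```bash
python3 -m handwheel '-0.0025 0.033 0.001 0 0 0.002; -0.005 0.066 0.001 0 0 0.003; -0.0075 0.1 0.001 0 0 0.003; -0.01 0.133 0.001 0 0 0.003; -0.012 0.163 0.001 0 0 0.003'
python3 - <<'E'
from h import *
im,d,m,s=snap('wrist','w6.png');print(inch(s['tool_pos']),s['force'],plan(-.03,.008,.029,30))
snap('scene','c6.png');snap('side','s6.png')
ortho(im,m,wT(s,m),.0355,.44,.6,-.28,-.10,'o8.png',.0004)
a=cv2.imread('pics/s6.png')[140:270,190:300];b=cv2.imread('pics/c6.png')[140:270,170:280]
cv2.imwrite('pics/z6.png',np.hstack([cv2.resize(a,None,fx=3.6,fy=3.6,interpolation=2),cv2.resize(b,None,fx=3.6,fy=3.6,interpolation=2)]))
E
```

```text
t: 7.1
tool_pos: [0.5073, -0.2251, 0.029]
orientation: [-1.844, -1.992, -0.493]
force: [-0.0, -2.9, 0.5]
opening: 0.0201
[-0.04411657  0.00859779  0.02903075] [-0.04068682 -2.90509646  0.45728657] [-0.0012  0.0426 -0.0001 -0.0015 -0.0014 -0.0101]
```

View pics/w6.png

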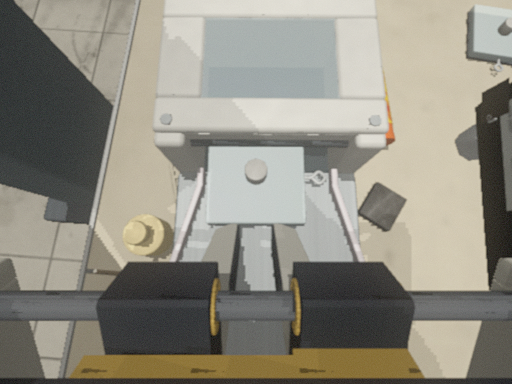

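View pics/z6.png

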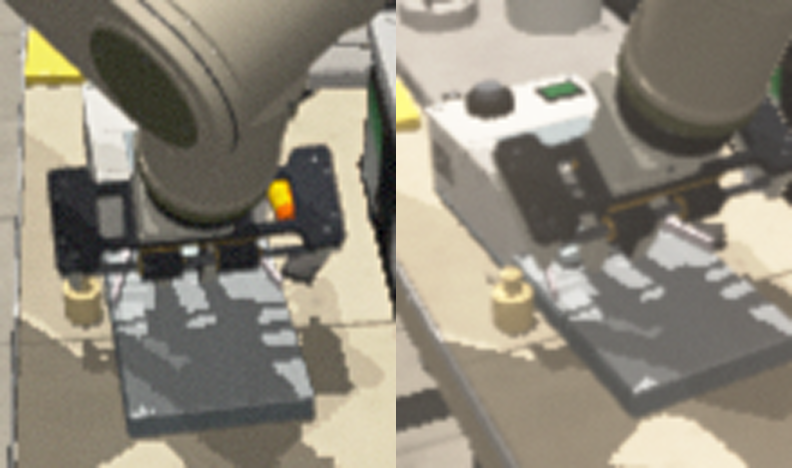

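```bash
python3 -m handwheel '-0.001 0.015 0 0 0 0; -0.002 0.03 0 0 0 0; -0.003 0.045 0 0 0 0; -0.004 0.06 0 0 0 0'
python3 - <<'E'
from h import *
im,d,m,s=snap('wrist','w7.png');print(inch(s['tool_pos']),s['force'],plan(-.01,.008,.029,30))
T=wT(s,m);np.save('d7.npy',d)
for u,v in [(256,210),(220,210),(290,210),(220,180),(290,180),(256,150),(256,120)]: print((u,v),inch(px2w(m,d[v,u],u,v,None,T)).round(4))
cv2.imwrite('pics/w7c.png',cv2.resize(im[90:260,140:380,::-1],None,fx=3,fy=3,interpolation=2))
E
```

```text
t: 7.65
tool_pos: [0.5064, -0.2081, 0.0293]
orientation: [-1.845, -1.992, -0.494]
force: [0.1, -1.5, 2.3]
opening: 0.02
[-0.02704117  0.00831809  0.02926111] [ 0.13546044 -1.4501351   2.28397265] [-0.0024  0.0536 -0.0005 -0.0006 -0.0009 -0.0092]
(256, 210) [-0.012   0.0086  0.0365]
(220, 210) [-0.012   0.0311  0.0359]
(290, 210) [-0.0118 -0.0126  0.036 ]
(220, 180) [0.008  0.0321 0.0334]
(290, 180) [ 0.0083 -0.0133  0.0334]
(256, 150) [0.0135 0.0089 0.0737]
(256, 120) [0.031  0.009  0.0722]
```

View pics/w7c.png

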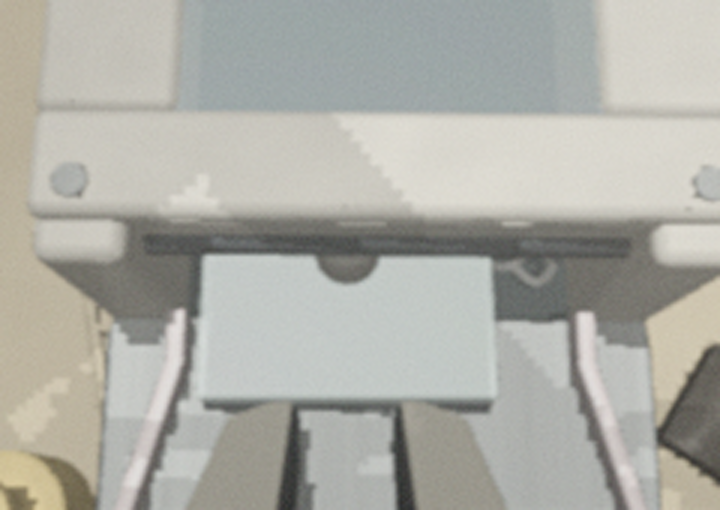

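```bash
python3 -m handwheel '-0.001 0.015 0 0 0 0; -0.002 0.03 0 0 0 0; -0.0025 0.04 0 0 0 0'
python3 - <<'E'
from h import *
im,d,m,s=snap('wrist','w8.png');print(inch(s['tool_pos']),s['force'],plan(-.0,.008,.029,30))
T=wT(s,m)
for u,v in [(256,210),(256,220),(220,210),(290,210),(220,200),(290,200),(256,190),(256,185)]: print((u,v),inch(px2w(m,d[v,u],u,v,None,T)).round(4))
cv2.imwrite('pics/w8c.png',cv2.resize(im[90:260,140:380,::-1],None,fx=3,fy=3,interpolation=2))
E
```

```text
t: 8.0
tool_pos: [0.5052, -0.1954, 0.0288]
orientation: [-1.844, -1.991, -0.493]
force: [-0.0, -0.3, -0.7]
opening: 0.02
[-0.0142961   0.00859276  0.0287572 ] [-0.03797212 -0.28862649 -0.71195966] [-0.0013  0.0465  0.0007 -0.001  -0.0017 -0.0095]
(256, 210) [0.0009 0.0089 0.0353]
(256, 220) [-0.0055  0.0089  0.0362]
(220, 210) [0.0006 0.0313 0.0364]
(290, 210) [ 0.0012 -0.0125  0.034 ]
(220, 200) [0.0077 0.032  0.0321]
(290, 200) [ 0.008  -0.0129  0.0321]
(256, 190) [0.0078 0.009  0.0612]
(256, 185) [0.0079 0.0091 0.0721]
```

View pics/w8c.png

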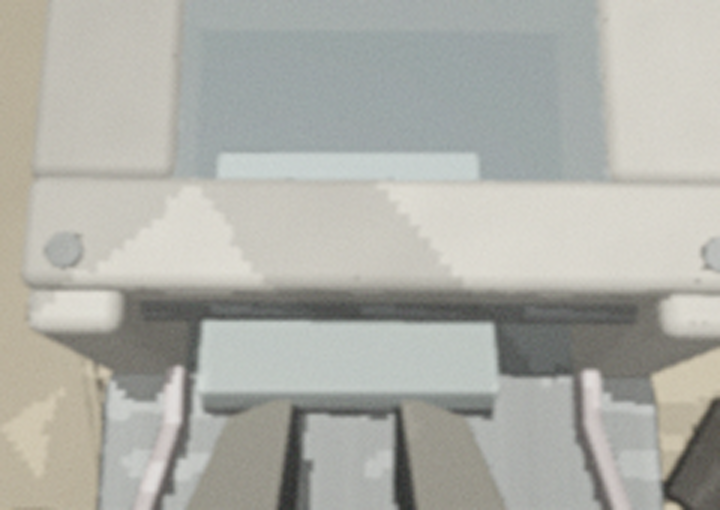

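```bash
python3 -m handwheel '-0.001 0.01 0 0 0 0; -0.0015 0.02 0 0 0 0; -0.002 0.03 0 0 0 0; -0.0025 0.04 0 0 0 0'
python3 - <<'E'
from h import *
im,d,m,s=snap('wrist','w9.png');print(inch(s['tool_pos']),s['force'],plan(-.0,.008,.029,30))
T=wT(s,m)
for u,v in [(256,220),(256,225),(220,220),(290,220)]: print((u,v),inch(px2w(m,d[v,u],u,v,None,T)).round(4))
cv2.imwrite('pics/w9c.png',cv2.resize(im[90:260,140:380,::-1],None,fx=3,fy=3,interpolation=2))
E
```

```text
t: 8.45
tool_pos: [0.5047, -0.1837, 0.029]
orientation: [-1.844, -1.991, -0.494]
force: [0.7, 0.1, 0.1]
opening: 0.0199
[-0.00260719  0.00834131  0.02901427] [0.73142028 0.12882741 0.137741  ] [ 0.0008  0.0067  0.0001 -0.0011 -0.0014 -0.0094]
(256, 220) [0.0083 0.0086 0.0195]
(256, 225) [0.0049 0.0085 0.0198]
(220, 220) [0.0082 0.0329 0.0193]
(290, 220) [ 0.0085 -0.0145  0.0185]
```

View pics/w9c.png

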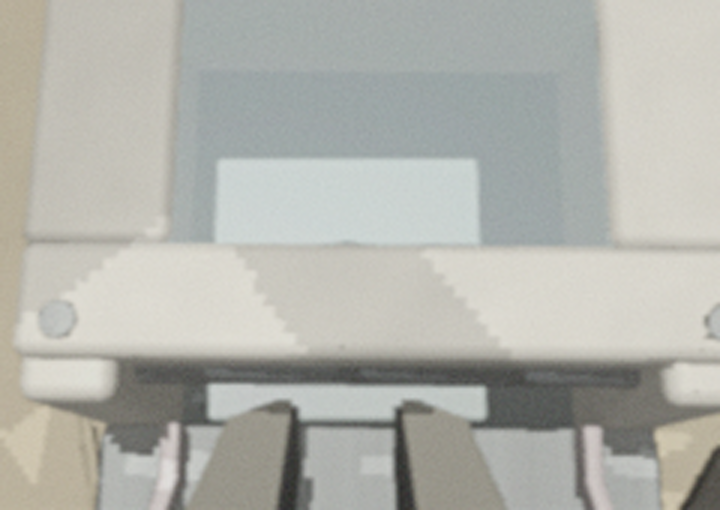

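```bash
python3 -m handwheel '0.003 -0.04 0.003 0 0 0; 0.008 -0.1 0.006 0 0 0; 0.015 -0.2 0.01 0 0 0; 0.022 -0.3 0.02 0 0 0; 0.025 -0.35 0.02 0 0 0'
python3 - <<'E'
from h import *
im,d,m,s=snap('wrist','w10.png');print(s['t'],inch(s['tool_pos']),s['force'],plan(-.1,.008,.2,0))
T=wT(s,m)
for q in ['sled','flap','flap_edge']:
    for x in robot.look_for('wrist',q)[:3]: print(q,x['conf'],x['rect'])
cv2.imwrite('pics/w10c.png',cv2.resize(im[0:200,120:390,::-1],None,fx=2.9,fy=2.9,interpolation=2))
E
```

```text
t: 9.0
tool_pos: [0.5124, -0.2925, 0.0356]
orientation: [-1.847, -1.992, -0.493]
force: [0.6, 0.4, 0.3]
opening: 0.0198
9.0 [-0.11165853  0.00825065  0.03557384] [0.60011771 0.38684772 0.31584133] [-0.0013  0.0435  0.5488 -0.6617 -0.0474 -0.0056]
sled 0.67 [259.1, 86.0, 83.3, 14.2]
sled 0.28 [271.8, 169.2, 204.1, 338.3]
flap 0.59 [267.7, 60.2, 139.8, 34.8]
flap 0.52 [158.4, 146.1, 43.8, 46.9]
flap_edge 0.56 [266.1, 62.1, 136.0, 31.4]
flap_edge 0.17 [370.6, 126.8, 42.4, 45.3]
```

View pics/w10c.png

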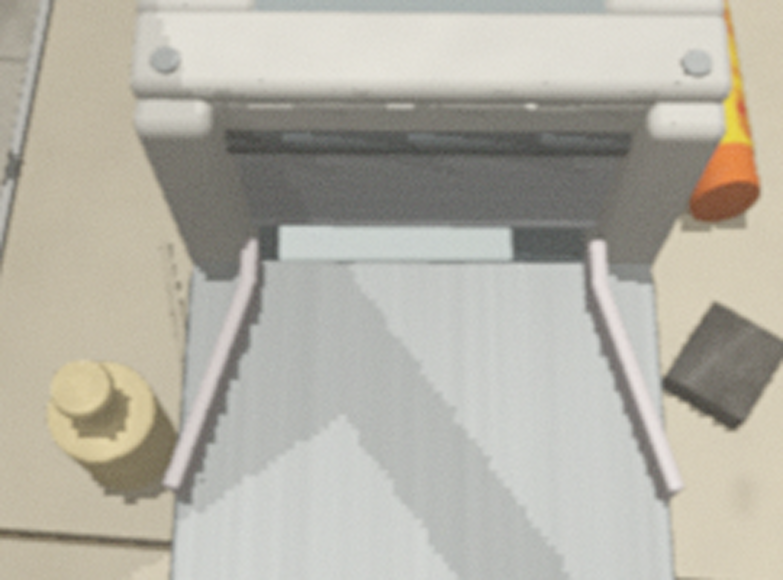

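```bash
python3 - <<'E'
from h import *
im,d,m,s=snap('wrist','w11.png');T=wT(s,m);print(s['t'],inch(s['tool_pos']))
for cx,cy in [(430,165),(430,185),(430,205),(430,218),(300,245),(500,245),(300,232),(500,232),(450,300),(560,300)]:
    u=round(120+cx/2.9);v=round(cy/2.9); print((cx,cy),inch(px2w(m,d[v,u],u,v,None,T)).round(4))
for x in robot.tip_of('wrist','start_top'): print(x)
print(plan(-.06,0,.2,0))
E
```

```text
9.2 [-0.10828551  0.00838517  0.03471034]
(430, 165) [0.0066 0.0013 0.0544]
(430, 185) [0.0079 0.0009 0.0455]
(430, 205) [0.0071 0.0006 0.039 ]
(430, 218) [0.0065 0.0004 0.0352]
(300, 245) [0.0094 0.0348 0.0193]
(500, 245) [ 0.0099 -0.0191  0.019 ]
(300, 232) [0.0069 0.0337 0.0283]
(500, 232) [ 0.0059 -0.0176  0.0302]
(450, 300) [-0.0075 -0.0055  0.0206]
(560, 300) [-0.0079 -0.0342  0.0217]
[ 0.0167  0.159   0.5508 -0.6663 -0.0507 -0.009 ]
```

```bash
python3 -m handwheel '0 0 0.15 -0.1 0 0; 0.005 0 0.3 -0.28 -0.02 -0.002; 0.01 0.05 0.45 -0.46 -0.035 -0.005; 0.015 0.1 0.55 -0.64 -0.05 -0.008; 0.016 0.16 0.65 -0.666 -0.05 -0.009' 1; python3 -m handwheel '-0.04 0.13 0 0 0 0; -0.08 0.26 0 0 0 0; -0.1 0.33 0 0 0 0; -0.1 0.33 0 0 0 0'
python3 - <<'E'
from h import *
np.set_printoptions(precision=4,suppress=True)
im,d,m,s=snap('wrist','w12.png');T=wT(s,m);print(s['t'],s['tool_pos'],s['opening'])
for q in ['start_top','start']:
  for x in robot.tip_of('wrist',q)[:2]+robot.look_for('wrist',q)[:2]:
    u,v=x['at'][::-1] if 'at' in x else x['rect'][:2]; print(q,round(x['conf'],2),(u,v),px2w(m,None,u,v,.096,T),px2w(m,d[int(v),int(u)],u,v,None,T))
ortho(im,m,T,.096,.42,.54,-.12,-.0,'o12.png',.0003)
E
```

```text
t: 9.8
tool_pos: [0.5173, -0.2377, 0.2329]
orientation: [2.134, 2.296, -0.003]
force: [1.2, 0.0, -0.1]
opening: 0.0003
t: 10.2
tool_pos: [0.4862, -0.1385, 0.2301]
orientation: [2.138, 2.301, 0.001]
force: [0.0, -0.9, 0.4]
opening: 0.0009
10.2 [ 0.4862 -0.1385  0.2301] 0.0009132944773744204
start_top 0.61 (258.3, 108.4) [ 0.4834 -0.0634  0.096 ] [ 0.4834 -0.0634  0.0949]
start_top 0.86 (256.8, 106.2) [ 0.4817 -0.0613  0.096 ] [ 0.4817 -0.0614  0.0946]Traceback (most recent call last):
  File "<stdin>", line 5, in <module>
ValueError: it knows: chamber, flap_edge, glue, grip_plate, pad, pen, recess_centre, shelf_end, sled, sled_centre, start_top, weight_big, weight_small
```

View pics/w12.png

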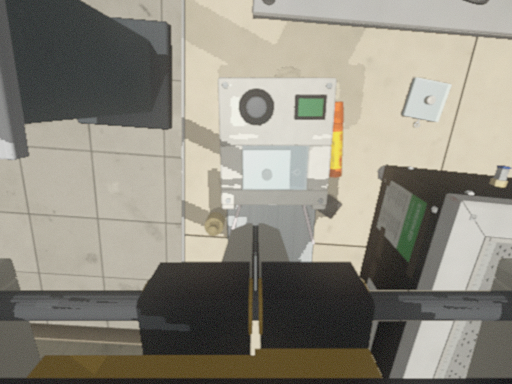

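```bash
python3 - <<'E'
from h import *
np.set_printoptions(precision=4,suppress=True,linewidth=180)
im,d,m,s=snap('wrist','w13.png');T=wT(s,m)
for v in range(84,130,3): print(v,[round(float(px2w(m,d[v,u],u,v,None,T)[2]),3) for u in range(234,282,3)])
K=m['camera_matrix'];v,u=np.mgrid[80:130,230:285];dd=d[80:130,230:285]
p=np.stack([(u-K[0,2])/K[0,0]*dd,(v-K[1,2])/K[1,1]*dd,dd],-1).reshape(-1,3)@T[:3,:3].T+T[:3,3]
k=p[:,2]>.091; q=p[k];print(k.sum(),(q.max(0)+q.min(0))/2,q.mean(0),np.ptp(q,axis=0),s['tool_pos'])
ortho(im,m,T,.096,.42,.54,-.12,-.0,'o12.png',.0003)
E
```

```text
84 [0.073, 0.074, 0.074, 0.075, 0.074, 0.074, 0.075, 0.085, 0.084, 0.074, 0.074, 0.073, 0.072, 0.074, 0.073, 0.074]
87 [0.074, 0.072, 0.074, 0.074, 0.084, 0.085, 0.085, 0.086, 0.085, 0.086, 0.085, 0.074, 0.074, 0.073, 0.074, 0.074]
90 [0.074, 0.075, 0.075, 0.085, 0.086, 0.086, 0.086, 0.086, 0.086, 0.087, 0.086, 0.085, 0.074, 0.072, 0.074, 0.073]
93 [0.074, 0.075, 0.074, 0.085, 0.087, 0.086, 0.094, 0.093, 0.094, 0.086, 0.086, 0.086, 0.395, 0.074, 0.074, 0.073]
96 [0.076, 0.072, 0.086, 0.087, 0.084, 0.093, 0.096, 0.095, 0.095, 0.095, 0.086, 0.085, 0.087, 0.074, 0.073, 0.074]
99 [0.074, 0.073, 0.087, 0.085, 0.093, 0.095, 0.095, 0.094, 0.095, 0.094, 0.094, 0.087, 0.085, 0.085, 0.073, 0.075]
102 [0.074, 0.074, 0.087, 0.088, 0.095, 0.094, 0.095, 0.093, 0.095, 0.096, 0.095, 0.086, 0.086, 0.086, 0.073, 0.074]
105 [0.075, 0.075, 0.085, 0.086, 0.093, 0.096, 0.093, 0.094, 0.096, 0.095, 0.095, 0.087, 0.086, 0.085, 0.074, 0.074]
108 [0.073, 0.074, 0.085, 0.085, 0.085, 0.094, 0.096, 0.097, 0.095, 0.095, 0.094, 0.086, 0.086, 0.073, 0.074, 0.075]
111 [0.073, 0.075, 0.086, 0.085, 0.086, 0.092, 0.094,
[... 167 characters left out ...]
0.075, 0.072]
117 [0.074, 0.073, 0.075, 0.072, 0.085, 0.087, 0.087, 0.087, 0.085, 0.086, 0.084, 0.084, 0.074, 0.075, 0.075, 0.074]
120 [0.074, 0.073, 0.075, 0.075, 0.073, 0.073, 0.087, 0.087, 0.086, 0.085, 0.073, 0.075, 0.073, 0.074, 0.074, 0.074]
123 [0.074, 0.073, 0.074, 0.074, 0.073, 0.073, 0.073, 0.074, 0.074, 0.074, 0.073, 0.074, 0.074, 0.075, 0.074, 0.075]
126 [0.074, 0.074, 0.074, 0.073, 0.074, 0.075, 0.074, 0.074, 0.075, 0.074, 0.073, 0.073, 0.074, 0.074, 0.074, 0.074]
129 [0.074, 0.073, 0.073, 0.074, 0.075, 0.074, 0.074, 0.074, 0.073, 0.074, 0.074, 0.075, 0.073, 0.074, 0.072, 0.074]
378 [ 0.4813 -0.0621  0.2431] [ 0.4813 -0.0618  0.1056] [0.0213 0.0214 0.3035] [ 0.487 -0.142  0.23 ]
```

View pics/o12.png

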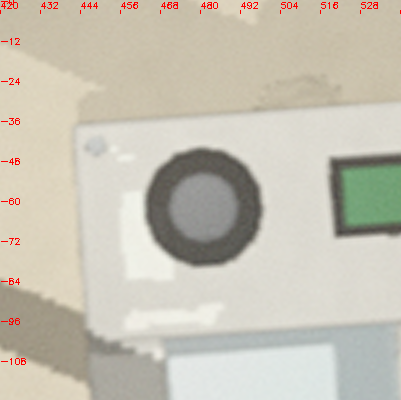

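```bash
python3 -m handwheel '-0.01 0.13 -0.05 0 0 0; -0.02 0.26 -0.15 0 0 0; -0.02 0.26 -0.28 0 0 0; -0.02 0.26 -0.38 0 0 0; -0.02 0.26 -0.41 0 0 0';python3 -m handwheel '0 0 0 0 0 0;0 0 0 0 0 0'; python3 - <<'E'
from h import *
s=robot.read_state();print((np.array([.481,-.063,.096])-s['tool_pos'])/.3,s['force'])
E
```

```text
t: 10.9
tool_pos: [0.4785, -0.0639, 0.103]
orientation: [-2.14, -2.293, 0.006]
force: [-0.1, 0.1, 0.8]
opening: 0.0008
t: 11.1
tool_pos: [0.482, -0.0649, 0.1084]
orientation: [2.143, 2.295, 0.0]
force: [0.1, -0.4, -0.2]
opening: 0.0008
[-0.00327482  0.00619491 -0.0414306 ] [ 0.14948492 -0.37495679 -0.2344137 ]
```

```bash
python3 -m handwheel '-0.002 0.006 -0.02 0 0 0; -0.002 0.006 -0.04 0 0 0; -0.002 0.006 -0.05 0 0 0; -0.002 0.006 -0.05 0 0 0;-0.002 0.006 -0.05 0 0 0';
```

```text
t: 11.6
tool_pos: [0.4809, -0.0623, 0.0926]
orientation: [2.142, 2.296, 0.0]
force: [0.5, -1.5, 4.1]
opening: 0.0007
```

```bash
python3 -m handwheel '0 0 -0.004 0 0 0; 0 0 -0.008 0 0 0; 0 0 -0.008 0 0 0'; python3 -m handwheel '0 0 -0.003 0 0 0; 0 0 -0.006 0 0 0; 0 0 -0.006 0 0 0'
```

```text
t: 11.9
tool_pos: [0.481, -0.0624, 0.0911]
orientation: [2.142, 2.296, 0.0]
force: [-3.3, -0.3, 13.6]
opening: 0.0003
t: 12.2
tool_pos: [0.4811, -0.0624, 0.0908]
orientation: [2.141, 2.296, 0.0]
force: [-11.4, 1.6, 27.0]
opening: 0.0005
```

```bash
python3 -m handwheel '0 0 0.03 0 0 0; 0 0 0.1 0 0 0; 0 0 0.22 0 0 0; 0 0 0.35 0 0 0; 0 -0.1 0.45 0 0 0'; python3 -m handwheel '0.02 -0.14 0 0 0 0; 0.04 -0.28 0 0 0 0; 0.06 -0.42 0 0 0 0; 0.06 -0.5 0 0 0 0; 0.06 -0.5 0 0 0 0'
python3 - <<'E'
from h import *
im,d,m,s=snap('wrist','w14.png');T=wT(s,m);print(s['t'],s['tool_pos'],s['force'])
snap('side','s14.png');snap('scene','c14.png')
for x in robot.tip_of('wrist','start_top')[:1]:
    v,u=map(int,x['at']);print(x['conf'],u,v,px2w(m,d[v,u],u,v,None,T))
E
```

```text
t: 12.7
tool_pos: [0.4803, -0.0901, 0.2246]
orientation: [-2.139, -2.301, -0.001]
force: [0.2, -0.0, 0.5]
opening: 0.0003
t: 13.2
tool_pos: [0.4974, -0.2448, 0.2217]
orientation: [-2.146, -2.293, 0.002]
force: [-0.0, 1.6, -0.2]
opening: 0.0002
13.2 [ 0.49739347 -0.24475971  0.22167315] [-0.0362008   1.64300251 -0.21429162]
```

View pics/w14.png

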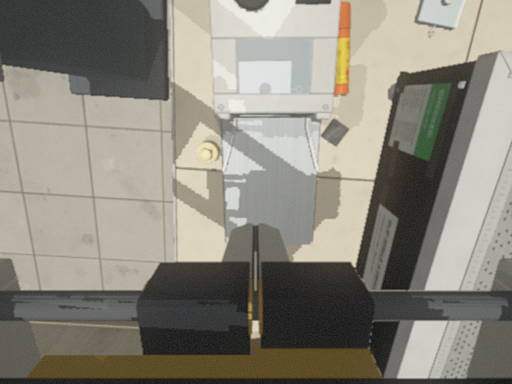

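View pics/s14.png

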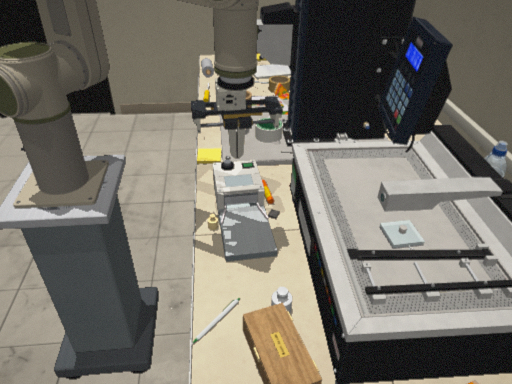

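```bash
python3 - <<'E'
from h import *
np.set_printoptions(precision=4,suppress=True)
im,d,m,s=snap('side','s15.png')
for v in (159,161,162): print([px2w(m,d[v,u],u,v).round(3) for u in (225,227,229)])
print(s['t'],s['force'])
robot.close_job()
E
```

```text
[array([0.479, 0.048, 0.031]), array([0.486, 0.046, 0.033]), array([0.492, 0.045, 0.033])]
[array([ 0.477, -0.064,  0.095]), array([ 0.482, -0.064,  0.095]), array([ 0.488, -0.063,  0.094])]
[array([ 0.476, -0.069,  0.095]), array([ 0.482, -0.07 ,  0.096]), array([ 0.488, -0.068,  0.094])]
13.4 [0.5569 0.3895 0.8729]
the job is handed in; nothing more can be done
```

The sled is lying flat in the chamber's recess, the flap is shut behind it and the start button has been pressed and let go. I handed the job in at 13.4 s.

- **Push:** I tilted the tool 30 degrees and used two nearly closed fingertips. They squared the sled up, guided it between the rails and pushed it under the flap and over the sill until it dropped.
- **Sled and flap:** After I drew the fingers back, depth readings showed the flap hanging vertically. The sled's plate was level, with its top at about 19 mm against an expected 20.5 mm. The shelf reading was low by a similar amount. Later pictures also showed the sled through the roof window.
- **Button:** I pressed only after checking the flap. It bottomed out with the tool at z = 0.091 m and about 27 N vertical force. After I let go, its top read 0.095 m, so it had sprung back up.
- **Bystanders:** In the last pictures the weights, pen, pad, grip plate and glue stick appeared to be in their original places, and the robot was touching nothing. I judged this from the pictures alone and did not measure their positions again.

Position estimates from different wrist poses disagreed by up to about 4 mm, so I used averages and relied on looking again at each stage. None of the checks I made failed.

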